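# Index the display turntable to its next hole

## Task

Move the display turntable on by one position: pull the black plunger knob up out of its hole, swing the turntable counter-clockwise (seen from above), and let the spring plunger snap fully home in the next hole, without going past it or forcing the disc once it is blocked. That hole is hidden under the disc and its exact place is not known, so feel for it. The carton and the jar must stay standing on the disc, and the things around it must stay where they are.

Things in the scene. Friction and masses are not known exactly. Their poses are not given: they have to be found in the camera images.
- stand: Low round fixed base, 256 mm wide; origin on the table top on the turntable's vertical axis, x toward the knob's place at the start, z up. The wooden disc over it is 280 mm wide, rim from 20 to 50 mm above the origin; it hides a steel index plate with 14 mm wide holes 118 mm from the axis.
- turntable (a joint): Angle (rad) of the wooden disc about the stand's z; 0 at the start (first hole), grows counter-clockwise seen from above, stop at 1.65. Pushing the knob with about 3 N turns it; it stays where left. The next hole lies somewhere from 0.60 to 0.90 (different each time, not visible); the one after it, at 1.45, is wrong. A seated pin has 1.5 mm play either side.
- plunger (a joint): Lift (m) of the spring plunger: 0 = pin fully home, 0.010 = tip on the plate between holes, 0.018 = stop. Spring: 8 N down at 0, 14 N at 0.018. The disc turns only with the pin above 0.010. Let go between holes, the round-ended 11 mm pin (plunger_c1) rides on the smooth plate as the disc turns and drops into a hole when over it, which blocks further turning.
- knob (a point): Point on the knob's vertical axis, 12 mm below its top, a good TCP height. Round black knob, 30 mm in diameter, 36 mm tall, 118 mm from the turntable's axis. Plunger home: point 90 mm and knob's underside 66 mm above the table; disc below it at 50 mm, with a 24 mm wide steel bush up to 63 mm. Rises with the plunger, goes round with the disc.
- gift_carton: Plain upright blue carton, 42 x 62 x 106 mm tall, standing loose on the disc, on the far side of the axis from the knob; origin at the centre of its underside, z up.
- disc_jar: Glass jar with a black lid, 68 mm in diameter, 66 mm tall, standing loose on the disc beside the carton; origin at the centre of its underside, z up.
- side_jar: Bystander: glass jar with black lid, 65 mm in diameter, 62 mm tall, standing on the table; origin at the centre of its underside.
- bar: Bystander: wrapped chocolate bar, 158 x 79 x 12 mm, lying flat on the table; origin at the centre of its underside.
- price_card: Bystander: price card in a small metal foot, 24 x 42 x 76 mm, standing on the table; origin at the centre of its underside.

How it is judged:
By the outcome, as a careful person would: the job done as asked, in the order asked, and still so for the second after the job is handed in, with the robot touching nothing.
It also fails if it takes over 38 s, if anything falls off the work surface, if the arm or the gripper's body presses on something with over 40 N, if the wrist force passes 120 N, or if a joint passes its speed limit or range.

## Robot

A 6-joint arm with a two-finger parallel gripper is mounted at the origin on the work surface; the furniture and walls round the work are solid. World frame = base frame: x ahead of the robot, y to its left, z up, the work surface at z = 0. Lengths are in m, angles in rad, forces in N, time in s.
With the tool pointing down it reaches from about 0.225 to 0.725 m from the base axis. Payload 3.1 kg.
Tool frame: the origin (TCP) lies between the finger pads, 19 mm behind the fingertips; this is the grasp point; z points along the fingers, y is the line along which they close (so a half turn about z gives the same grasp; the last joint's range is limited). The gripper opens to 85 mm and grips with 20 to 120 N. Pads are 22 mm wide; open, the fingers measure 114 mm over their backs; the gripper's body (76 mm by 85 mm) begins 54 mm behind the grasp point. The pads swing forward as they close: fully open they stand 13 mm farther back than shut.
Start: joints at [-1.331, 0.048, 0.099, 1.622, 0, 1.443], TCP at [0.189, -0.49, 0.25] pointing down, gripper open.
Joint ranges: [-2.91, 2.91], [-0.99, 1.94], [-1.21, 1.42], [-2.12, 2.29], [-1.49, 1.47], [-3.14, 3.14]. Speed limits (rad/s): [2.79, 2.79, 3.14, 3.14, 3.14, 3.14].

## Interface

Orientations are given as [roll, pitch, yaw] about the fixed x, y, z axes, in that order (R = Rz(yaw) Ry(pitch) Rx(roll)).
In Python, from bench import monitor, read_camera, bot, spot_in, silhouettes, mark_of gives the robot as it stands. The module is installed in compiled form; this text tells all that it offers.
- The arm moves only by the tool carry_out, never from a script. Its argument "deltas" is a list that holds one entry, the list of rows, each a list of 4 numbers: the shift along the world's x, y, z scaled (see below), then the turn about the world's z scaled (see below). In form: [[[x, y, z, twist], ...]]. A call has exactly 8 rows; each row shifts and turns the commanded pose from where the row before left it; what a row does not reach is not made up. The controller multiplies each number of a shift by 0.2 m and each number of a turn by 30 degrees. A row lasts 1/12 s, in which the tool goes at most 41.7 mm and 7.16 degrees, less where a joint would pass 70% of its speed; a pose out of reach is approached as far as the arm can. A call with a number of a shift or a turn outside -1 to 1 is refused whole. A call with a gripper value outside its range is refused whole. "gripper" is the opening, from 0 (shut) to 1 (fully open), set as the call begins (left out, the last holds). The fingers move at their own pace and stop on an object; "squeeze" is the grip in N (left out, the last holds). Time passes only in rows, so rows that do not move let the fingers close, or fill a call up. It gives the time, the measured TCP pose, the force, the opening and the grip force at its end, in the units of the state.
- monitor.sense(): the state, without advancing time (a new reading comes with each control period).
- read_camera(name): name is "scene" or "top" or "wrist"; returns a dict with "image" (384x512x3 uint8, blue, green, red), "mtx" (3x3 intrinsics, pixels), "R" (3x3) and "t" (3): a world point X has camera coordinates R X + t. Camera axes: x right, y down, z forward; pixel columns grow to the right and rows downward; lengths in m; the calibration is good to about 2 mm. The wrist camera is an equidistant fisheye: a pixel r from the principal point sees the ray r / f radians off the axis. A picture is of the moment at which its call begins. There is no depth.
- bot.finish_job(): hands the job in; it is judged then, once.
Trained networks look in a picture, given as the dict that the camera call returned (one of the last four; its "shot" number tells which), for a name from the list of things; names that differ only in an ending like _2 or _b are one class to them, and where a whole thing is asked for, a point or a joint stands for the part that bears it (a point fixed in the world has none). Each returns a list of dicts, best first, with "conf" (0 to 1); they miss things now and then, are a little off and sometimes report something else, mostly with a low value. They report only what shows in the picture. A call takes as long as a camera call.
- spot_in(name, picture): "point" ([x, y, z] in m, in world coordinates, good to about 4 mm: the middle of the surface that is visible of it).
- silhouettes(name, picture): "region" (384x512 bool, what is visible of it).
- mark_of(name, picture): "point" ([x, y, z] in m, in world coordinates, good to about 4 mm: a listed point, or the origin of a listed thing).
The state is a dict: "clock": time; "joint_positions": joint angles; "joint_velocities": joint speeds; "joint_torque": joint torques, N m; "ee_pos": TCP position; "eef_rot": TCP orientation; "force": force on the tool from outside, world axes, zero at the start; "moment": the same for the moment, N m; "gripper_width": finger opening in m; "grip_force": force on a finger pad.
Only numpy, scipy, OpenCV 4.12 (cv2) and the standard library are available. Lean on these libraries where they do the work, as an engineer would, in place of code of your own. Each camera call takes 0.05 s, during which the arm holds its last target. There are 200 camera calls.

## Working session

There is one attempt and no reset: what is moved stays moved. The work goes in short steps, Python scripts to look and compute and a tool call to move; the robot and the scene stay as the last step left them, time stands still between calls to the robot, and variables do not carry over. Pictures are saved under pics/ and viewed, at most 10 in all, crops included, and the job is handed in when it is done.

Besides the shell and the picture viewer there is one more tool, called after "Request:" by a JSON object that holds its "op" and its "data", one argument or row to a line. carry_out: Moves the arm, as the interface text tells. Shifts and turns lie within -1 to 1; 1 stands for 0.2 m of shift or 30 degrees of turn. Its arguments: {"type":"object","properties":{"deltas":{"type":"array"},"gripper":{"type":"number"},"squeeze":{"type":"number"}},"required":["deltas"]}

```bash
mkdir -p pics; python3 - <<'E'
from bench import *
import cv2,numpy as np
print(monitor.sense())
for c in ["scene","top"]:
    p=read_camera(c); cv2.imwrite(f"pics/{c}0.png",p["image"])
    for n in ["stand","knob","gift_carton","disc_jar","side_jar","bar","price_card"]:
        r=mark_of(n,p)
        print(c,n,[(np.round(q["point"],4).tolist(),round(q["conf"],2)) for q in r[:2]])
E
```

```text
{'clock': 0.0, 'joint_positions': array([-1.33078501e+00,  4.87155030e-02,  9.75784490e-02,  1.62199957e+00,
        1.80719894e-05,  1.44300675e+00]), 'joint_velocities': array([-0.00028131,  0.00101712,  0.00062051,  0.00122408,  0.00089214,
       -0.00125615]), 'joint_torque': array([ 1.38132032e-04, -3.38788319e+01,  3.20012677e+01,  2.04295322e-02,
       -4.31090632e-05, -4.31323542e-06]), 'ee_pos': array([ 0.18863233, -0.48932779,  0.24882573]), 'eef_rot': array([-3.13927374e+00, -3.16176611e-04,  3.67800503e-01]), 'force': array([-1.20933016, -0.25118314,  0.34414637]), 'moment': array([ 0.056342  ,  0.0178597 , -0.00032969]), 'grip_force': 0.0, 'gripper_width': 0.08551695870080861}
scene stand [([0.4338, 0.0358, 0.0006], 0.92)]
scene knob [([0.5064, -0.0595, 0.0944], 0.77)]
scene gift_carton [([0.3922, 0.0798, 0.0485], 0.79), ([0.435, 0.0347, -0.0031], 0.71)]
scene disc_jar [([0.382, -0.0346, 0.0536], 0.75)]
scene side_jar [([0.5091, 0.2804, 0.0038], 0.68)]
scene bar [([0.353, 0.2763, -0.0024], 0.57)]
scene price_card [([0.5954, 0.2639, 0.0], 0.71)]
top stand [([0.4364, 0.0285, -0.0002], 0.7)]
top knob [([0.5052, -0.0662, 0.09], 0.49)]
top gift_carton [([0.3934, 0.0746, 0.056], 0.64)]
top disc_jar [([0.3877, -0.0295, 0.0556], 0.92)]
top side_jar [([0.506, 0.2816, 0.0003], 0.64)]
top bar [([0.3499, 0.2702, 0.002], 0.83), ([0.4344, 0.0284, -0.0023], 0.51)]
top price_card [([0.6026, 0.2667, 0.0], 0.55)]
```

View pics/scene0.png

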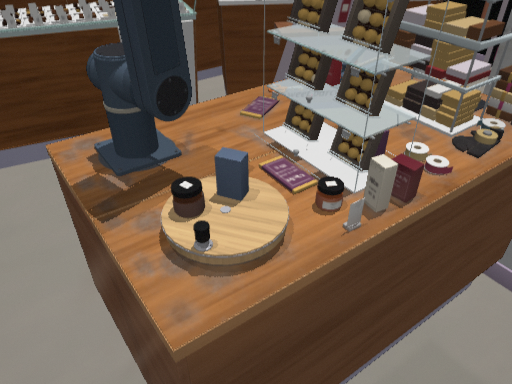

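View pics/top0.png

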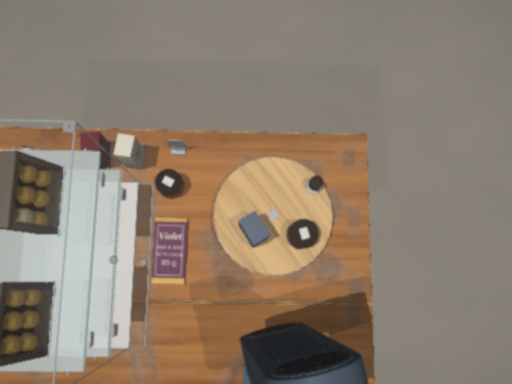

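The scene view shows the disc with the knob at about (203,235), the jar at (187,197) and the carton at (232,173). In the top view the knob is at (316,184) and the disc centre near (273,215), with nothing in the way of the approach. Next I'll refine the axis and the knob position.

```bash
cat > h.py <<'E'
from bench import *
import cv2,numpy as np
from scipy.optimize import least_squares
def proj(p,X):
    c=np.atleast_2d(X)@np.array(p["R"]).T+np.array(p["t"]); u=c@np.array(p["mtx"]).T
    return u[:,:2]/u[:,2:]
def mask(n,p):
    r=silhouettes(n,p); return (r[0]["region"].astype(np.uint8),r[0]["conf"]) if r else (None,0)
def hullmodel(p,x,y,r,z0,z1):
    a=np.linspace(0,2*np.pi,90); P=np.vstack([np.c_[x+r*np.cos(a),y+r*np.sin(a),0*a+z] for z in (z0,z1)])
    return cv2.convexHull(proj(p,P).astype(np.float32))
def bbox(h): h=h.reshape(-1,2); return np.r_[h.min(0),h.max(0)]
E
python3 - <<'E'
from h import *
P=[read_camera(c) for c in("scene","top")]
for n,x0,r,z0,z1 in (("turntable",(.435,.032),.14,.02,.05),("knob",(.506,-.063),.015,.066,.102)):
    B=[]
    for p in P:
        m,c=mask(n,p); pts=cv2.findNonZero(m).reshape(-1,2); b=np.r_[pts.min(0)-.5,pts.max(0)+.5]; B.append(b)
        print(n,c,b,bbox(hullmodel(p,*x0,r,z0,z1)).round(1),m.sum())
    for k in ([0],[1],[0,1]):
        f=lambda q:np.concatenate([bbox(hullmodel(P[i],q[0],q[1],r,z0,z1))-B[i] for i in k])
        s=least_squares(f,x0,diff_step=1e-3,loss="soft_l1"); print(k,s.x.round(4),s.fun.round(1))
E
```

```text
turntable 0.97 [160.5 175.5 288.5 263.5] [160.4 174.2 288.9 265.8] 7551
turntable 0.88 [212.5 157.5 331.5 274.5] [212.3 155.6 331.5 274.3] 9415
[0] [0.431  0.0341] [-0.  -2.3  0.   0.7]
[1] [0.4326 0.0317] [-0.1 -0.9  0.1  0.8]
[0, 1] [0.4327 0.0324] [-0.4 -1.8 -0.1  1.5 -0.4 -0.9 -0.2  0.8]
knob 0.87 [192.5 218.5 210.5 243.5] [193.4 220.4 210.5 244.6] 348
knob 0.55 [307.5 175.5 322.5 190.5] [306.8 173.7 322.3 189.6] 177
[0] [ 0.5017 -0.0617] [ 0.5  0.4 -0.5 -0.4]
[1] [ 0.5028 -0.064 ] [-0.2 -0.4  0.2  0.4]
[0, 1] [ 0.5025 -0.0629] [ 0.1  0.9 -0.8  0.1 -0.7 -0.3 -0.3  0.5]
```

Request:
{"op": "carry_out", "data": {
  "deltas": [
    [[0.098, 0.133, -0.031, 0.219], [0.098, 0.133, -0.031, 0.219], [0.098, 0.133, -0.031, 0.219], [0.098, 0.133, -0.031, 0.219], [0.098, 0.133, -0.031, 0.219], [0.098, 0.133, -0.031, 0.219], [0.098, 0.133, -0.031, 0.219], [0.098, 0.133, -0.031, 0.219]]
  ],
  "gripper": 1,
  "squeeze": 40
}}

```text
clock: 1.77
ee_pos: [0.3463, -0.2757, 0.2003]
eef_rot: [3.141, 0.0, 1.29]
force: [1.1, -0.9, -0.3]
gripper_width: 0.0857
grip_force: 0.0
```

Request:
{"op": "carry_out", "data": {
  "deltas": [
    [[0.098, 0.133, -0.031, 0.219], [0.098, 0.133, -0.031, 0.219], [0.098, 0.133, -0.031, 0.219], [0.098, 0.133, -0.031, 0.219], [0.098, 0.133, -0.031, 0.219], [0.098, 0.133, -0.031, 0.219], [0.098, 0.133, -0.031, 0.219], [0.098, 0.133, -0.031, 0.219]]
  ]
}}

```text
clock: 2.43
ee_pos: [0.5032, -0.0627, 0.1507]
eef_rot: [3.141, 0.001, 2.208]
force: [0.4, -0.6, 0.4]
gripper_width: 0.0854
grip_force: 0.0
```

Request:
{"op": "carry_out", "data": {
  "deltas": [
    [[0, 0, -0.06, 0], [0, 0, -0.06, 0], [0, 0, -0.06, 0], [0, 0, -0.06, 0], [0, 0, -0.06, 0], [0, 0, 0, 0], [0, 0, 0, 0], [0, 0, 0, 0]]
  ],
  "gripper": 0.6
}}

```text
clock: 3.1
ee_pos: [0.5023, -0.0649, 0.0911]
eef_rot: [3.141, 0.0, 2.201]
force: [-0.5, 0.1, 0.1]
gripper_width: 0.0514
grip_force: 0.0
```

```bash
python3 - <<'E'
from h import *
p=read_camera("wrist"); q=read_camera("scene"); s=monitor.sense(); print(s["ee_pos"],s["gripper_width"],s["force"])
cv2.imwrite("pics/w1.png",np.hstack([cv2.resize(p["image"],(480,360)),cv2.resize(q["image"][150:290,140:320],(320,249))[:,:][:].copy() if 0 else cv2.copyMakeBorder(cv2.resize(q["image"][150:290,140:320],(320,249)),0,111,0,0,0)]))
E
```

```text
[ 0.50298268 -0.06480914  0.0918367 ] 0.05120283695134216 [-0.62135362  0.86659482 -0.07850671]
```

View pics/w1.png

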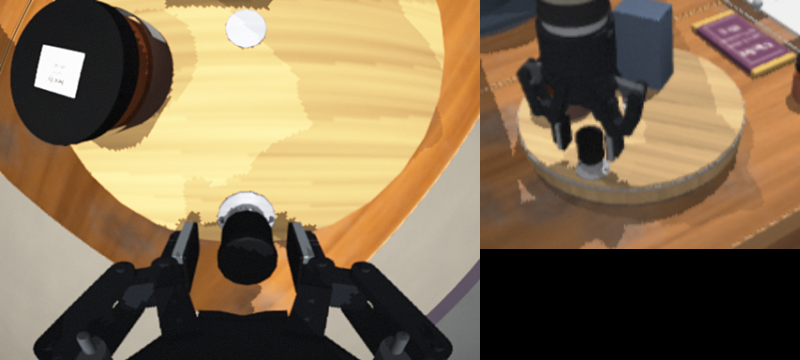

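The wrist view shows the knob centred between the pads at about (247,240), so I'll close on it.

Request:
{"op": "carry_out", "data": {
  "deltas": [
    [[0, 0, 0, 0], [0, 0, 0, 0], [0, 0, 0, 0], [0, 0, 0, 0], [0, 0, 0, 0], [0, 0, 0, 0], [0, 0, 0, 0], [0, 0, 0, 0]]
  ],
  "gripper": 0.2,
  "squeeze": 60
}}

```text
clock: 3.87
ee_pos: [0.5033, -0.0644, 0.0921]
eef_rot: [3.14, 0.002, 2.203]
force: [0.3, 0.8, 5.2]
gripper_width: 0.0287
grip_force: 59.3
```

Request:
{"op": "carry_out", "data": {
  "deltas": [
    [[0, 0, 0.014, 0], [0, 0, 0.014, 0], [0, 0, 0.014, 0], [0, 0, 0.014, 0], [0, 0, 0.014, 0], [0, 0, 0, 0], [0, 0, 0, 0], [0, 0, 0, 0]]
  ]
}}

```text
clock: 4.53
ee_pos: [0.5025, -0.0648, 0.1018]
eef_rot: [-3.141, -0.0, 2.201]
force: [6.3, -2.6, -12.2]
gripper_width: 0.0283
grip_force: 60.0
```

```bash
python3 - <<'E'
import numpy as np
def d(a,b,n):
    t=-.939+np.linspace(a,b,n+1); return np.round(np.diff(np.c_[np.cos(t),np.sin(t)],axis=0)*.118/.2,4).tolist(), round(np.degrees((b-a)/n)/30,4)
print(d(0,.4,16))
E
```

```text
([[0.0118, 0.0089], [0.0116, 0.0092], [0.0113, 0.0094], [0.0111, 0.0097], [0.0108, 0.01], [0.0106, 0.0103], [0.0103, 0.0105], [0.0101, 0.0108], [0.0098, 0.011], [0.0095, 0.0113], [0.0092, 0.0115], [0.0089, 0.0117], [0.0086, 0.0119], [0.0083, 0.0122], [0.008, 0.0124], [0.0077, 0.0126]], np.float64(0.0477))
```

Request:
{"op": "carry_out", "data": {
  "deltas": [
    [[0, 0, 0.006, 0], [0, 0, 0.006, 0], [0, 0, 0, 0], [0, 0, 0, 0], [0, 0, 0, 0], [0, 0, 0, 0], [0, 0, 0, 0], [0, 0, 0, 0]]
  ]
}}

```text
clock: 5.2
ee_pos: [0.5024, -0.0648, 0.1038]
eef_rot: [-3.14, -0.0, 2.201]
force: [5.8, -2.4, -14.3]
gripper_width: 0.0284
grip_force: 60.0
```

Request:
{"op": "carry_out", "data": {
  "deltas": [
    [[0.0118, 0.0089, 0, 0.0477], [0.0116, 0.0092, 0, 0.0477], [0.0113, 0.0094, 0, 0.0477], [0.0111, 0.0097, 0, 0.0477], [0.0108, 0.01, 0, 0.0477], [0.0106, 0.0103, 0, 0.0477], [0.0103, 0.0105, 0, 0.0477], [0.0101, 0.0108, 0, 0.0477]]
  ]
}}

```text
clock: 5.87
ee_pos: [0.5202, -0.0493, 0.1038]
eef_rot: [-3.14, -0.0, 2.402]
force: [6.7, -4.0, -12.5]
gripper_width: 0.028
grip_force: 60.1
```

Request:
{"op": "carry_out", "data": {
  "deltas": [
    [[0.0098, 0.011, 0, 0.0477], [0.0095, 0.0113, 0, 0.0477], [0.0092, 0.0115, 0, 0.0477], [0.0089, 0.0117, 0, 0.0477], [0.0086, 0.0119, 0, 0.0477], [0.0083, 0.0122, 0, 0.0477], [0.008, 0.0124, 0, 0.0477], [0.0077, 0.0126, 0, 0.0477]]
  ]
}}

```text
clock: 6.53
ee_pos: [0.5346, -0.0304, 0.1039]
eef_rot: [-3.14, 0.001, 2.602]
force: [7.6, -2.4, -13.9]
gripper_width: 0.0288
grip_force: 60.1
```

Request:
{"op": "carry_out", "data": {
  "deltas": [
    [[0, 0, -0.009, 0], [0, 0, -0.009, 0], [0, 0, -0.009, 0], [0, 0, -0.003, 0], [0, 0, 0, 0], [0, 0, 0, 0], [0, 0, 0, 0], [0, 0, 0, 0]]
  ]
}}

```text
clock: 7.2
ee_pos: [0.5349, -0.0301, 0.1015]
eef_rot: [3.141, 0.002, 2.602]
force: [4.5, -2.1, -1.2]
gripper_width: 0.028
grip_force: 61.4
```

```bash
python3 - <<'E'
import numpy as np
def d(a,b,n):
    t=-.939+np.linspace(a,b,n+1); return np.round(np.diff(np.c_[np.cos(t),np.sin(t)],axis=0)*.118/.2,4).tolist(), round(np.degrees((b-a)/n)/30,4)
for a,b in((.4,.5),(.5,.56),(.56,.62),(.62,.7),(.7,.8),(.8,.9)):
  x,w=d(a,b,8); print(a,b,np.mean(x,0).round(4),w)
from bench import monitor
s=monitor.sense();print({k:np.round(s[k],4) for k in("ee_pos","force","eef_rot","gripper_width")})
E
```

```text
0.4 0.5 [0.0035 0.0065] 0.0239
0.5 0.56 [0.0018 0.0041] 0.0143
0.56 0.62 [0.0015 0.0042] 0.0143
0.62 0.7 [0.0016 0.0057] 0.0191
0.7 0.8 [0.0014 0.0072] 0.0239
0.8 0.9 [0.0007 0.0073] 0.0239
{'ee_pos': array([ 0.5349, -0.0301,  0.1015]), 'force': array([ 4.5408, -2.0862, -1.1828]), 'eef_rot': array([3.1413e+00, 2.5000e-03, 2.6018e+00]), 'gripper_width': np.float64(0.028)}
```

Request:
{"op": "carry_out", "data": {
  "deltas": [
    [[0, 0, 0, 0], [0, 0, 0, 0], [0, 0, 0, 0], [0, 0, -0.008, 0], [0, 0, -0.008, 0], [0, 0, -0.008, 0], [0, 0, -0.006, 0], [0, 0, 0, 0]]
  ],
  "gripper": 0.4,
  "squeeze": 20
}}

```text
clock: 7.87
ee_pos: [0.5334, -0.0295, 0.0947]
eef_rot: [-3.141, -0.001, 2.602]
force: [0.9, 0.0, -0.2]
gripper_width: 0.0338
grip_force: 0.0
```

Request:
{"op": "carry_out", "data": {
  "deltas": [
    [[0.0037, 0.0065, 0, 0.0239], [0.0037, 0.0065, 0, 0.0239], [0.0036, 0.0065, 0, 0.0239], [0.0035, 0.0065, 0, 0.0239], [0.0035, 0.0065, 0, 0.0239], [0.0034, 0.0066, 0, 0.0239], [0.0033, 0.0066, 0, 0.0239], [0.0033, 0.0066, 0, 0.0239]]
  ]
}}

```text
clock: 8.53
ee_pos: [0.5394, -0.0192, 0.0951]
eef_rot: [-3.141, -0.0, 2.703]
force: [-1.8, -3.4, -0.0]
gripper_width: 0.0343
grip_force: 2.0
```

```bash
python3 - <<'E'
from h import *
p=read_camera("wrist"); q=read_camera("scene")
cv2.imwrite("pics/w2.png",np.hstack([cv2.resize(p["image"],(480,360)),cv2.copyMakeBorder(cv2.resize(q["image"][170:270,170:300],(320,246),interpolation=2),0,114,0,0,0)]))
E
```

```text
(no output)
```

View pics/w2.png

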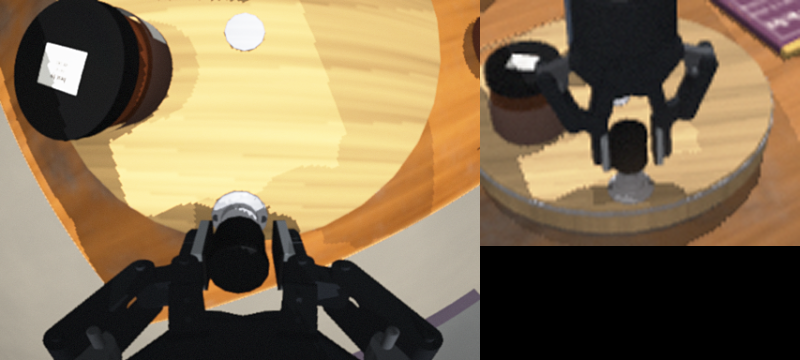

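The wrist view shows the knob at about (238,255) pushed by the trailing pad. It is riding high above the bush, and the push is about 3.8 N. I'll feel forward in small steps.

Request:
{"op": "carry_out", "data": {
  "deltas": [
    [[0.0018, 0.0041, 0, 0.0143], [0.0018, 0.0041, 0, 0.0143], [0.0018, 0.0041, 0, 0.0143], [0.0018, 0.0041, 0, 0.0143], [0.0018, 0.0041, 0, 0.0143], [0.0018, 0.0041, 0, 0.0143], [0.0018, 0.0041, 0, 0.0143], [0.0018, 0.0041, 0, 0.0143]]
  ]
}}

```text
clock: 9.3
ee_pos: [0.5424, -0.0125, 0.0952]
eef_rot: [3.142, 0.0, 2.763]
force: [-1.7, -2.5, -0.0]
gripper_width: 0.0341
grip_force: 1.6
```

Request:
{"op": "carry_out", "data": {
  "deltas": [
    [[0.0006, 0.0017, 0, 0.006], [0.0006, 0.0017, 0, 0.006], [0.0006, 0.0017, 0, 0.006], [0.0006, 0.0017, 0, 0.006], [0.0006, 0.0017, 0, 0.006], [0.0006, 0.0017, 0, 0.006], [0.0006, 0.0017, 0, 0.006], [0.0006, 0.0017, 0, 0.006]]
  ]
}}

```text
clock: 9.97
ee_pos: [0.5435, -0.0098, 0.0953]
eef_rot: [3.141, 0.0, 2.788]
force: [-0.4, -2.1, 1.1]
gripper_width: 0.0342
grip_force: 1.1
```

Request:
{"op": "carry_out", "data": {
  "deltas": [
    [[0.0006, 0.0017, 0, 0.006], [0.0006, 0.0017, 0, 0.006], [0.0006, 0.0017, 0, 0.006], [0.0006, 0.0017, 0, 0.006], [0.0006, 0.0017, 0, 0.006], [0.0006, 0.0017, 0, 0.006], [0.0006, 0.0017, 0, 0.006], [0.0006, 0.0017, 0, 0.006]]
  ]
}}

```text
clock: 10.63
ee_pos: [0.5444, -0.007, 0.0953]
eef_rot: [3.141, 0.0, 2.813]
force: [-0.4, -1.7, 0.6]
gripper_width: 0.034
grip_force: 0.7
```

Request:
{"op": "carry_out", "data": {
  "deltas": [
    [[0.0005, 0.0017, 0, 0.006], [0.0005, 0.0017, 0, 0.006], [0.0005, 0.0017, 0, 0.006], [0.0005, 0.0017, 0, 0.006], [0.0005, 0.0017, 0, 0.006], [0.0005, 0.0017, 0, 0.006], [0.0005, 0.0017, 0, 0.006], [0.0005, 0.0017, 0, 0.006]]
  ]
}}

```text
clock: 11.3
ee_pos: [0.545, -0.0043, 0.0952]
eef_rot: [3.141, -0.0, 2.838]
force: [0.1, -1.1, -0.8]
gripper_width: 0.034
grip_force: 0.4
```

```bash
cat >> h.py <<'E'
def knobz():
    p=read_camera("scene"); m,c=mask("knob",p)
    if m is None: print("none"); return
    pts=cv2.findNonZero(m).reshape(-1,2); b=np.r_[pts.min(0)-.5,pts.max(0)+.5]
    # compare with expected bbox for knob at tool xy, lifts 0 and 10 mm
    e=monitor.sense()["ee_pos"]
    for l in(0,.01): print(l,bbox(hullmodel(p,e[0],e[1],.015,.066+l,.102+l)).round(1))
    print("seen",b,c, m.sum()); return p
E
python3 - <<'E'
from h import *
p=knobz(); cv2.imwrite("pics/s3.png",cv2.resize(p["image"][170:270,170:300],(650,500),interpolation=2))
E
```

```text
0 [230.6 219.6 246.6 243.8]
0.01 [230.4 215.6 246.5 240. ]
seen [229.5 216.5 246.5 241.5] 0.62 341
```

View pics/s3.png

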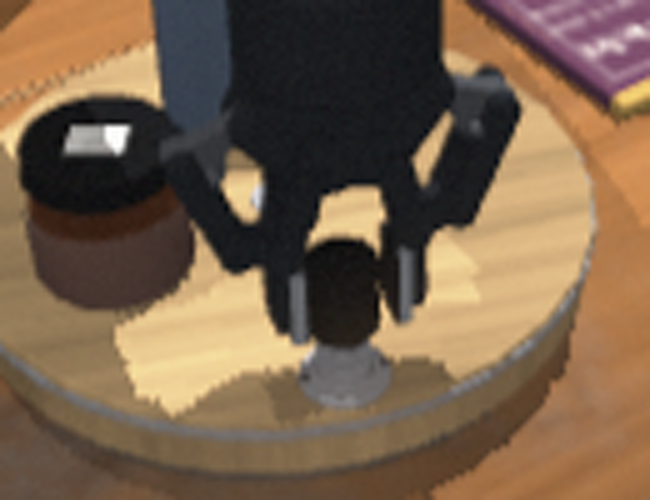

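The scene crop shows the knob at about (342,290) still raised, touching the trailing pad on the left. I'll carry on.

Request:
{"op": "carry_out", "data": {
  "deltas": [
    [[0.0005, 0.0017, 0, 0.006], [0.0005, 0.0017, 0, 0.006], [0.0005, 0.0017, 0, 0.006], [0.0005, 0.0017, 0, 0.006], [0.0005, 0.0017, 0, 0.006], [0.0005, 0.0017, 0, 0.006], [0.0005, 0.0017, 0, 0.006], [0.0005, 0.0017, 0, 0.006]]
  ]
}}

```text
clock: 12.07
ee_pos: [0.5459, -0.0017, 0.0953]
eef_rot: [-3.141, 0.0, 2.863]
force: [-0.1, 0.7, -0.7]
gripper_width: 0.0345
grip_force: 0.0
```

```bash
python3 - <<'E'
from h import *
knobz()
E
```

```text
0 [231.9 219.4 247.8 243.6]
0.01 [231.7 215.4 247.8 239.8]
seen [233.5 219.5 248.5 241.5] 0.86 287
```

```bash
python3 - <<'E'
from h import *
q=knobz();p=read_camera("wrist")
cv2.imwrite("pics/w4.png",np.hstack([cv2.resize(p["image"][140:384,130:400],(400,361),interpolation=2),cv2.resize(q["image"][190:270,180:270],(400,361),interpolation=2)]))
E
```

```text
0 [231.9 219.4 247.8 243.6]
0.01 [231.7 215.4 247.7 239.7]
seen [233.5 219.5 249.5 241.5] 0.63 299
```

View pics/w4.png

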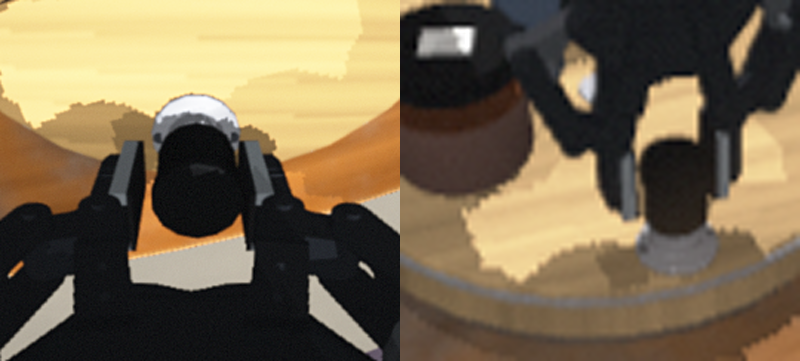

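The knob has jumped forward to the leading pad (right in the wrist view) and dropped. I'll centre the cage on it so the pads don't hold it, then check the height again.

Request:
{"op": "carry_out", "data": {
  "deltas": [
    [[0.0005, 0.0017, 0, 0.006], [0.0005, 0.0017, 0, 0.006], [0.0005, 0.0017, 0, 0.006], [0.0005, 0.0017, 0, 0.006], [0.0005, 0.0017, 0, 0.006], [0.0005, 0.0017, 0, 0.006], [0, 0, 0, 0], [0, 0, 0, 0]]
  ]
}}

```text
clock: 12.98
ee_pos: [0.5465, 0.0004, 0.0952]
eef_rot: [3.142, -0.0, 2.882]
force: [-0.2, 0.2, -0.6]
gripper_width: 0.034
grip_force: 0.0
```

```bash
python3 - <<'E'
from h import *
knobz();knobz()
E
```

```text
0 [233.  219.1 248.8 243.3]
0.01 [232.8 215.1 248.8 239.5]
seen [233.5 219.5 249.5 241.5] 0.66 283
0 [232.9 219.1 248.8 243.3]
0.01 [232.8 215.1 248.8 239.5]
seen [234.5 219.5 249.5 241.5] 0.56 287
```

Request:
{"op": "carry_out", "data": {
  "deltas": [
    [[0.0004, 0.0018, 0, 0.006], [0.0004, 0.0018, 0, 0.006], [0.0004, 0.0018, 0, 0.006], [0.0004, 0.0018, 0, 0.006], [0.0004, 0.0018, 0, 0.006], [0.0004, 0.0018, 0, 0.006], [0, 0, 0, 0], [0, 0, 0, 0]]
  ]
}}

```text
clock: 13.85
ee_pos: [0.547, 0.0025, 0.0952]
eef_rot: [-3.141, 0.0, 2.9]
force: [0.1, -0.3, 0.3]
gripper_width: 0.0343
grip_force: 0.2
```

Request:
{"op": "carry_out", "data": {
  "deltas": [
    [[0.0003, 0.0018, 0, 0.006], [0.0003, 0.0018, 0, 0.006], [0.0003, 0.0018, 0, 0.006], [0.0003, 0.0018, 0, 0.006], [0, 0, 0, 0], [0, 0, 0, 0], [0, 0, 0, 0], [0, 0, 0, 0]]
  ]
}}

```text
clock: 14.52
ee_pos: [0.5472, 0.004, 0.0952]
eef_rot: [3.141, -0.0, 2.913]
force: [-0.4, -1.2, -0.5]
gripper_width: 0.0342
grip_force: 0.1
```

```bash
python3 - <<'E'
from h import *
knobz();knobz()
E
```

```text
0 [234.8 218.6 250.6 242.7]
0.01 [234.6 214.6 250.5 238.9]
seen [236.5 219.5 249.5 241.5] 0.64 255
0 [234.8 218.6 250.6 242.7]
0.01 [234.6 214.6 250.5 238.9]
seen [236.5 218.5 249.5 241.5] 0.74 263
```

Request:
{"op": "carry_out", "data": {
  "deltas": [
    [[0.0003, 0.0018, 0, 0.006], [0.0003, 0.0018, 0, 0.006], [0.0003, 0.0018, 0, 0.006], [0.0003, 0.0018, 0, 0.006], [0, 0, 0, 0], [0, 0, 0, 0], [0, 0, 0, 0], [0, 0, 0, 0]]
  ]
}}

```text
clock: 15.38
ee_pos: [0.5474, 0.0052, 0.0952]
eef_rot: [-3.141, -0.0, 2.925]
force: [-0.6, -1.6, -0.5]
gripper_width: 0.0341
grip_force: 0.7
```

Request:
{"op": "carry_out", "data": {
  "deltas": [
    [[0.0003, 0.0018, 0, 0.006], [0.0003, 0.0018, 0, 0.006], [0.0003, 0.0018, 0, 0.006], [0.0003, 0.0018, 0, 0.006], [0, 0, 0, 0], [0, 0, 0, 0], [0, 0, 0, 0], [0, 0, 0, 0]]
  ]
}}

```text
clock: 16.05
ee_pos: [0.5473, 0.0056, 0.0952]
eef_rot: [-3.139, -0.0, 2.937]
force: [-1.6, -5.4, 0.5]
gripper_width: 0.0341
grip_force: 2.8
```

```bash
python3 - <<'E'
from h import *
knobz();q=knobz();p=read_camera("wrist")
cv2.imwrite("pics/w5.png",np.hstack([cv2.resize(p["image"][140:384,130:400],(400,361),interpolation=2),cv2.resize(q["image"][190:270,180:270],(400,361),interpolation=2)]))
E
```

```text
0 [235.5 218.3 251.3 242.4]
0.01 [235.3 214.4 251.2 238.6]
seen [236.5 218.5 250.5 241.5] 0.73 278
0 [235.5 218.3 251.3 242.4]
0.01 [235.3 214.4 251.2 238.6]
seen [235.5 217.5 251.5 241.5] 0.63 322
```

View pics/w5.png

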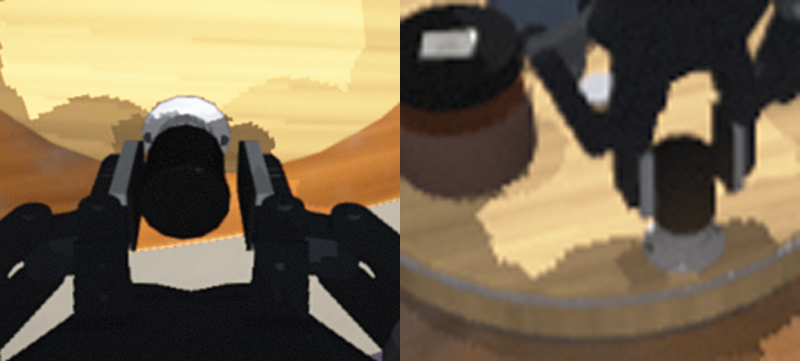

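The push stopped against a block: force rose to 5.6 N and the TCP moved only 0.4 mm. I'll back off to unload, open and go straight up.

Request:
{"op": "carry_out", "data": {
  "deltas": [
    [[-0.0003, -0.0036, 0, 0], [-0.0003, -0.0036, 0, 0], [-0.0003, -0.0036, 0, 0], [-0.0003, -0.0036, 0, 0], [0, 0, 0, 0], [0, 0, 0, 0], [0, 0, 0, 0], [0, 0, 0, 0]]
  ]
}}

```text
clock: 16.97
ee_pos: [0.5475, 0.0043, 0.0952]
eef_rot: [3.141, 0.0, 2.938]
force: [0.2, -0.8, -0.2]
gripper_width: 0.034
grip_force: 0.0
```

Request:
{"op": "carry_out", "data": {
  "deltas": [
    [[0, 0, 0, 0], [0, 0, 0, 0], [0, 0, 0, 0], [0, 0, 0, 0], [0, 0, 0, 0], [0, 0, 0, 0], [0, 0, 0, 0], [0, 0, 0, 0]]
  ],
  "gripper": 0.8
}}

```text
clock: 17.63
ee_pos: [0.5474, 0.0039, 0.0952]
eef_rot: [3.142, 0.0, 2.938]
force: [0.2, 0.2, 0.0]
gripper_width: 0.0683
grip_force: 0.0
```

Request:
{"op": "carry_out", "data": {
  "deltas": [
    [[0, 0, 0.07, 0], [0, 0, 0.09, 0], [0, 0, 0.1, 0], [0, 0, 0.1, 0], [0, 0, 0.1, 0], [0, 0, 0.1, 0], [0, 0, 0.1, 0], [0, 0, 0.05, 0]]
  ]
}}

```text
clock: 18.3
ee_pos: [0.5484, 0.0038, 0.2403]
eef_rot: [3.141, 0.004, 2.938]
force: [0.7, 0.3, -0.3]
gripper_width: 0.0683
grip_force: 0.0
```

```bash
python3 - <<'E'
from h import *
P=[read_camera(c) for c in("scene","top")]
B=[]
for p in P:
    m,c=mask("knob",p)
    if m is None: print("none");B.append(None);continue
    pts=cv2.findNonZero(m).reshape(-1,2); B.append(np.r_[pts.min(0)-.5,pts.max(0)+.5]); print(c,B[-1])
C=np.array([.4327,.0324])
f=lambda q:bbox(hullmodel(P[0],*(C+.118*np.array([np.cos(q[0]-.939),np.sin(q[0]-.939)])),.015,.066+q[1]/100,.102+q[1]/100))-B[0]
s=least_squares(f,[.69,.1],diff_step=1e-2); print("angle, lift cm",s.x,s.fun)
for n in ["gift_carton","disc_jar","side_jar","bar","price_card"]: print(n,[np.round(r["point"],4).tolist() for r in mark_of(n,P[0])[:1]])
print(monitor.sense()["clock"])
cv2.imwrite("pics/s6.png",cv2.resize(P[0]["image"][130:290,130:380],(750,480),interpolation=2))
E
```

```text
0.88 [234.5 218.5 250.5 241.5]
none
angle, lift cm [0.69334717 0.17817281] [ 0.08834839 -0.56788635 -0.0745697   0.59060669]
gift_carton [[0.3699, 0.0412, 0.0486]]
disc_jar [[0.4325, -0.0451, 0.0498]]
side_jar [[0.5112, 0.2778, 0.0012]]
bar [[0.3555, 0.2779, 0.0004]]
price_card [[0.5964, 0.269, 0.0026]]
18.75
```

View pics/s6.png

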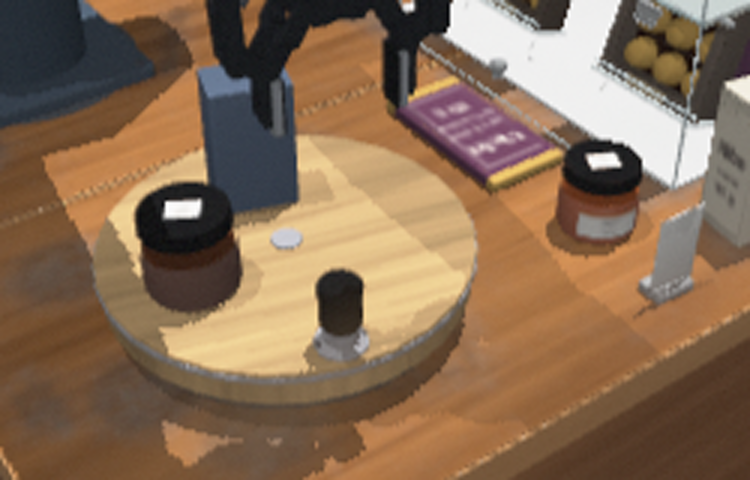

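The knob looks home, but the fit leaves ±2 mm of doubt. Carton and jar are standing and the neighbours haven't moved. I'll check the seating by gently touching the knob's top with closed fingertips; contact should come at TCP z ≈ 0.121.

Request:
{"op": "carry_out", "data": {
  "deltas": [
    [[0, 0, 0, 0], [0, 0, 0, 0], [0, 0, -0.09, 0], [0, 0, -0.09, 0], [0, 0, -0.09, 0], [0, 0, -0.09, 0], [0, 0, -0.09, 0], [0, 0, -0.09, 0]]
  ],
  "gripper": 0
}}

```text
clock: 19.42
ee_pos: [0.5473, 0.0039, 0.1283]
eef_rot: [3.142, 0.0, 2.938]
force: [-0.2, -0.0, 0.6]
gripper_width: 0.0
grip_force: 0.0
```

Request:
{"op": "carry_out", "data": {
  "deltas": [
    [[0, 0, 0, 0], [0, 0, 0, 0], [0, 0, -0.01, 0], [0, 0, -0.01, 0], [0, 0, -0.005, 0], [0, 0, 0, 0], [0, 0, 0, 0], [0, 0, 0, 0]]
  ]
}}

```text
clock: 20.08
ee_pos: [0.5477, 0.0039, 0.1247]
eef_rot: [3.142, 0.001, 2.938]
force: [0.6, 0.1, -0.1]
gripper_width: -0.0
grip_force: 0.0
```

Request:
{"op": "carry_out", "data": {
  "deltas": [
    [[0, 0, -0.004, 0], [0, 0, -0.004, 0], [0, 0, 0, 0], [0, 0, 0, 0], [0, 0, 0, 0], [0, 0, 0, 0], [0, 0, 0, 0], [0, 0, 0, 0]]
  ]
}}

```text
clock: 20.75
ee_pos: [0.5475, 0.0039, 0.1226]
eef_rot: [-3.142, 0.0, 2.938]
force: [-0.1, 0.4, 0.6]
gripper_width: -0.0001
grip_force: 0.0
```

Request:
{"op": "carry_out", "data": {
  "deltas": [
    [[0, 0, -0.003, 0], [0, 0, -0.003, 0], [0, 0, 0, 0], [0, 0, 0, 0], [0, 0, 0, 0], [0, 0, 0, 0], [0, 0, 0, 0], [0, 0, 0, 0]]
  ]
}}

```text
clock: 21.42
ee_pos: [0.5474, 0.0039, 0.1214]
eef_rot: [3.142, 0.0, 2.938]
force: [-0.3, -0.2, -0.1]
gripper_width: 0.0001
grip_force: 0.0
```

There's no contact with the tips at 0.1024 m, and the home top is at 0.102, so the plunger is fully home. I'll go up clear and hand in.

Request:
{"op": "carry_out", "data": {
  "deltas": [
    [[0, 0, 0.07, 0], [0, 0, 0.09, 0], [0, 0, 0.1, 0], [0, 0, 0.1, 0], [0, 0, 0.1, 0], [0, 0, 0.1, 0], [0, 0, 0.05, 0], [0, 0, 0, 0]]
  ]
}}

```text
clock: 22.08
ee_pos: [0.5489, 0.0038, 0.2466]
eef_rot: [3.141, 0.006, 2.938]
force: [-0.1, 0.5, 0.1]
gripper_width: 0.0001
grip_force: 0.0
```

```bash
python3 -c "
from bench import *
print(monitor.sense()['ee_pos']); print(bot.finish_job())"
```

```text
[0.54894505 0.00375612 0.24664697]
the job is handed in; nothing more can be done
None
```

I moved the turntable on one position, to about 0.69 rad. The plunger is home in the next hole, the carton and jar are still standing, the things around the disc stayed put, and I handed the job in at about 22 s (no verdict came back).

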